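# Stow the long sharpening stone in its sprung-lift box

## Task

Put the longer of the two grey sharpening stones away: lay it flat, centred and lengthwise, on the raised plywood tray of the wooden stone box, then push the stone and tray straight down and hold them there for about a second, until the catch takes and the tray stays down by itself. Do not push the tray down empty, and leave the shorter stone where it lies.

Things in the scene. Friction and masses are not known exactly. Their poses are not given: they have to be found in the camera images.
- stone: The longer sharpening stone, the one to stow: a plain grey block 50 x 150 x 25 mm (x, y, z), 0.3 to 0.5 kg, lying flat on the bench. Origin at the centre of its underside; y runs along its length, z up. It may lie either way round in the tray.
- short_stone: The shorter stone of the same grey material, to be left alone: 40 x 100 x 25 mm (x, y, z), lying flat. Origin at the centre of its underside, y along its length.
- tray_top (a point): Centre of the upper face of the sprung plywood tray (92 x 176 mm, x by y) in the dark wooden stone box; moves with the tray; y along its length, z up. Raised, it is level with the rim, 70 mm above the bench. The box is fixed, 112 x 196 mm outside, opening 96 x 180 mm. At its -y end a steel catch with a brass knob reaches 54 mm out, no higher than the rim.
- tray (a joint): How far the tray is pushed down, m: 0 raised, 0.034 at its stop. Its spring pushes up with 5 N raised, 12 N at the bottom; it hardly sinks under the stone. Near the end it also pushes aside a slow sprung catch (up to 6 N more). Held at 0.030 or deeper for 0.5 s it is caught, and let go stays at about 0.028, the stone's top about 3 mm below the rim; let go sooner, it rises.
There are look-alikes about, which are no part of the job. Leave any blue or purple look-alike of the stone alone.

How it is judged:
By the outcome, as a careful person would: the job done as asked, in the order asked, and still so for the second after the job is handed in, with the robot touching nothing.
It also fails if it takes over 45 s, if anything falls off the work surface, if the arm or the gripper's body presses on something with over 40 N, if the wrist force passes 120 N, or if a joint passes its speed limit or range.

## Robot

A 6-joint arm with a two-finger parallel gripper is mounted at the origin on the work surface. World frame = base frame: x ahead of the robot, y to its left, z up, the work surface at z = 0. Lengths are in m, angles in rad, forces in N, time in s.
With the tool pointing down it reaches from about 0.35 to 0.85 m from the base axis. Payload 8.1 kg.
Tool frame: the origin (TCP) lies midway between the tips of the shut fingers; the grasp point (between the pads) lies 19 mm behind it (arm.hold_point_z is the z of the grasp point in the tool frame, in m); z points along the fingers, x is the direction in which the jaws open and shut, and the axes are right-handed (so a half turn about z gives the same grasp; the last joint's range is limited). The gripper opens to 93 mm and grips with 3 to 60 N. Pads are 15 mm wide; open, the fingers measure 128 mm over their backs; the gripper's body (75 mm by 188 mm) begins 65 mm behind the grasp point.
Start: joints at [-1.356, 0.13, 1.488, -0, 1.523, -0.085], TCP at [0.177, -0.573, 0.219] pointing down, gripper open.
Joint ranges: [-2.96, 2.96], [-0.89, 2.26], [0.02, 2.5], [-1.34, 4.48], [0, 2.73], [-2.66, 2.66]. Speed limits (rad/s): [2.39, 2.39, 2.79, 3.14, 3.14, 3.14].

## Interface

Orientations are given as a unit quaternion [x, y, z, w].
In Python, from bench import arm gives the robot as it stands.
- The arm moves only by the tool send_rows, never from a script. Its arguments are lists of equal length, an entry for each row: "dp": the shift along the tool's x, y, z each as a share of 300 mm, from -1 to 1, a list of three; "dr": the turn, a rotation vector about the tool's x, y, z each as a share of pi rad, from -1 to 1, a list of three. A call has 1 to 12 rows; each row is the pose to reach, as a shift and turn from the pose measured when the call began, along the tool's axes at that moment, turning the shorter way round; what a row does not reach only later rows make up. A row lasts 1/8 s, in which the tool goes at most 62.5 mm and 10.7 degrees, less where a joint would pass 70% of its speed; a pose out of reach is approached as far as the arm can. A call with a number of a shift or a turn outside -1 to 1 is refused whole. A call with a gripper value outside its range is refused whole. "hand" is the gripper command: -1 is shut, 1 is fully open, values between are in proportion, set as the call begins (left out, the last holds). The fingers move at their own pace and stop on an object; the grip force is fixed at half the most. Time passes only in rows, so rows that repeat a pose let the fingers close. It gives the time, the measured TCP pose, the force and the opening at its end, in the units of the state.
- arm.state(): the state, without advancing time (a new reading comes with each control period).
- arm.grab_frame(name): name is "scene" or "side" or "wrist"; returns (picture, depth): 384x512x3 uint8, red, green, blue; 384x512 float32, m along the optical axis (not along the pixel's ray), 0 where there is no reading.
- arm.calibration(name): a dict with "fovy" (degrees; the focal length in pixels is half the picture's height over the tangent of half this angle, whatever the lens; pixels are square), "cx", "cy" (the principal point, pixels), "D" ([k1, k2, p1, p2, k3] as OpenCV has them; the pictures are not rectified), "R" (3x3) and "t" (3): a world point X has camera coordinates R X + t; the wrist camera has in their place "mount" (4x4, takes a point from camera to tool coordinates, whose origin is the TCP and whose axes are the tool frame's). Camera axes: x right, y down, z forward; pixel columns grow to the right and rows downward; lengths in m; the calibration is good to about 2 mm. A picture is of the moment at which its call begins: read the wrist's pose just before it. calibration takes no time and is no camera call.
- arm.close_job(): hands the job in, once; it reports no verdict.
Trained networks look in the newest picture that a camera, given by its name, has taken for a name from the list of things; names that differ only in an ending like _2 or _b are one class to them, and where a whole thing is asked for, a point or a joint stands for the part that bears it (a point fixed in the world has none). Each returns a list of dicts, best first, with "conf" (0 to 1); they miss things now and then, are a little off and sometimes report something else, mostly with a low value. They report only what shows in the picture. A call takes as long as a camera call. They do not tell look-alikes from the thing itself.
- arm.search_frame(camera, label): "location" ([x, y, z] in m, in world coordinates, good to about 4 mm: the middle of the surface that is visible of it).
The state is a dict: "time": time; "q": joint angles; "joint_vel": joint speeds; "effort": joint torques, N m; "ee_pos": TCP position; "eef_rot": TCP orientation; "force": force on the tool from outside, world axes, zero at the start; "wrist_torque": the same for the moment, N m; "width": finger opening in m.
Only numpy, scipy, OpenCV 4.12 (cv2) and the standard library are available. Lean on these libraries where they do the work, as an engineer would, in place of code of your own. Each camera call takes 0.05 s, during which the arm holds its last target.

## Working session

There is one attempt and no reset: what is moved stays moved. The work goes in short steps, Python scripts to look and compute and a tool call to move; the robot and the scene stay as the last step left them, time stands still between calls to the robot, and variables do not carry over. Pictures are saved under pics/ and viewed, and the job is handed in when it is done.

Besides the shell and the picture viewer there is one more tool, called after "Call:" by a JSON object that holds its "name" and its "arguments", one argument or row to a line. send_rows: Moves the arm, as the interface text tells. Its arguments: {"type":"object","properties":{"dp":{"type":"array"},"dr":{"type":"array"},"hand":{"type":"number"}},"required":["dp","dr"]}

```bash
mkdir -p pics; ls; cat > h.py <<'E'
import numpy as np, cv2
from scipy.spatial.transform import Rotation as Ro
from bench import arm
def K(c,shape=(384,512)):
    f=shape[0]/2/np.tan(np.radians(c['fovy'])/2)
    return np.array([[f,0,c['cx']],[0,f,c['cy']],[0,0,1.]])
def cam2world(name,st=None):
    c=arm.calibration(name)
    if name=='wrist':
        T=np.eye(4);T[:3,:3]=Ro.from_quat(st['eef_rot']).as_matrix();T[:3,3]=st['ee_pos']
        return c,T@np.array(c['mount'])
    T=np.eye(4);R=np.array(c['R']);T[:3,:3]=R.T;T[:3,3]=-R.T@np.array(c['t']);return c,T
def pts(name,depth,st=None):
    c,T=cam2world(name,st);k=K(c)
    u,v=np.meshgrid(np.arange(512.),np.arange(384.))
    n=cv2.undistortPoints(np.stack([u,v],-1).reshape(-1,1,2),k,np.array(c['D'],float)).reshape(384,512,2)
    P=np.dstack([n*depth[...,None],depth])
    return P@T[:3,:3].T+T[:3,3]
def save(n,im,s=1.5):
    cv2.imwrite(f'pics/{n}.png',cv2.resize(im[...,::-1],None,fx=s,fy=s))
E
python3 - <<'E'
from h import *
for n in ['scene','side','wrist']:
    st=arm.state()
    im,d=arm.grab_frame(n); save(n+'0',im); np.savez(f'{n}0.npz',im=im,d=d)
    for l in ['stone','short_stone','tray_top']:
        print(n,l,[(np.round(r['location'],3).tolist(),round(r['conf'],2)) for r in arm.search_frame(n,l)])
print(arm.state())
E
```

```text
pics
scene stone [([0.744, 0.37, 0.023], 0.96), ([0.485, 0.219, 0.027], 0.83), ([0.32, 0.154, 0.023], 0.76)]
scene short_stone [([0.637, 0.208, 0.023], 0.88)]
scene tray_top [([0.569, -0.141, 0.073], 0.85)]
side stone [([0.714, 0.378, 0.025], 0.84), ([0.302, 0.162, 0.029], 0.66), ([0.464, 0.222, 0.024], 0.57)]
side short_stone [([0.62, 0.214, 0.022], 0.69)]
side tray_top [([0.563, -0.139, 0.069], 0.6)]
wrist stone []
wrist short_stone []
wrist tray_top []
{'time': 0.6, 'q': array([-1.35641040e+00,  1.30354068e-01,  1.48817156e+00,  4.65866199e-05,
        1.52300389e+00, -8.53757044e-02]), 'joint_vel': array([ 0.0001147 , -0.00124429, -0.00014256, -0.00106967,  0.00035384,
        0.00090658]), 'effort': array([-2.32826426e-05, -5.59402084e+01, -4.91796970e+01,  7.63298362e-02,
        2.27905274e-02, -6.85903132e-06]), 'ee_pos': array([ 0.17723231, -0.57324969,  0.21867831]), 'eef_rot': array([ 8.04764048e-01, -5.93594833e-01,  3.90690931e-05,  3.35593527e-06]), 'force': array([-0.71283084, -0.05181771,  0.31676711]), 'wrist_torque': array([-0.02703813,  0.01025446,  0.0060224 ]), 'width': 0.09293087651694125}
```

View pics/scene0.png

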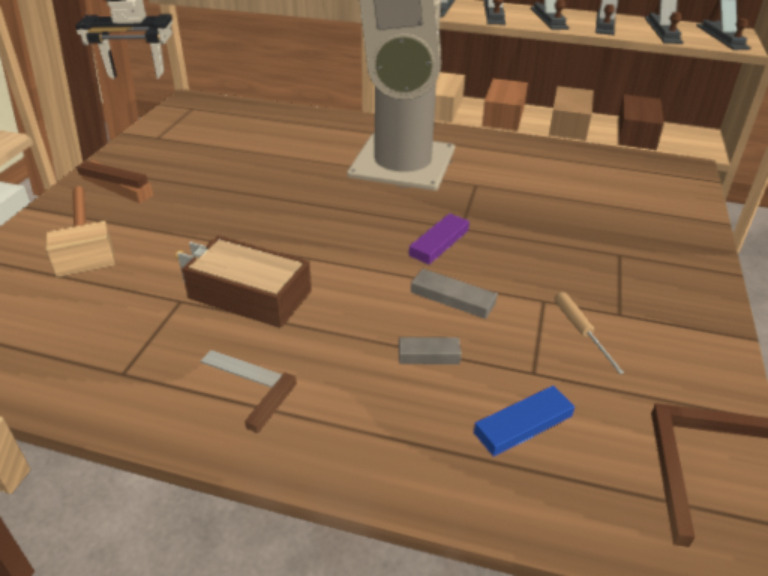

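View pics/side0.png

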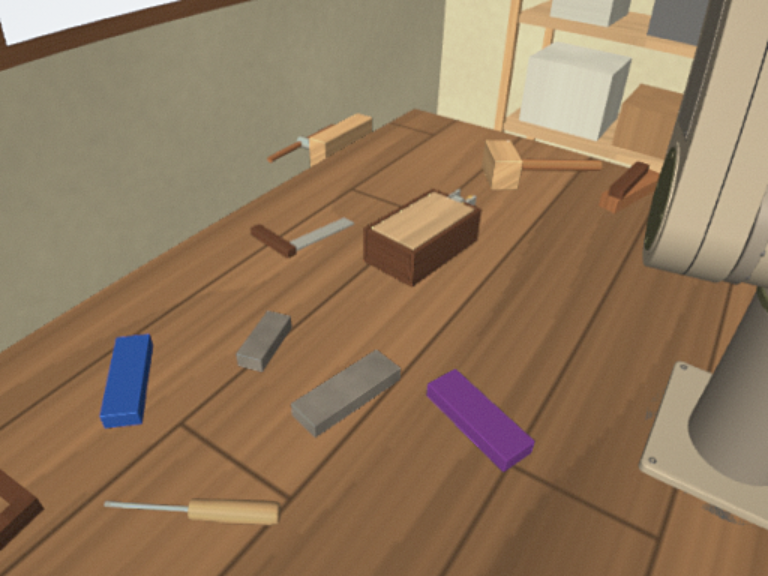

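The scene picture shows the long grey stone at about (454,293), the short grey one at (430,350), and the box at (248,275) with its catch at (190,255). The purple and blue look-alikes are at (440,238) and (525,420). Next I measure poses from the depth images.

```bash
cat >> h.py <<'E'
def rect(P,zlo,zhi,c,r,im=None,grey=False):
    m=(P[...,2]>zlo)&(P[...,2]<zhi)&(np.hypot(P[...,0]-c[0],P[...,1]-c[1])<r)
    if grey: m&=(im.max(-1).astype(int)-im.min(-1)<35)
    q=P[m]; (cx,cy),(w,h),a=cv2.minAreaRect((q[:,:2]*1000).astype(np.float32))
    if w>h: w,h,a=h,w,a+90
    # now h is long, its direction = a+90
    return dict(n=int(m.sum()),c=(round(cx/1e3,4),round(cy/1e3,4)),w=round(w,1),l=round(h,1),longdir=round((a+90)%180,1),z=round(float(np.median(q[:,2])),4),mean=q[:,:2].mean(0).round(4))
E
python3 - <<'E'
from h import *
for n in ['scene','side']:
    z=np.load(n+'0.npz');P=pts(n,z['d']);im=z['im']
    print(n,'stone',rect(P,.018,.035,(.48,.22),.1,im,True))
    print(n,'short',rect(P,.018,.035,(.63,.21),.08,im,True))
    print(n,'box',rect(P,.062,.08,(.567,-.14),.125))
    print(n,'purple',rect(P,.018,.035,(.31,.158),.1))
E
```

```text
scene stone {'n': 710, 'c': (0.4755, 0.2173), 'w': 53.9, 'l': 148.8, 'longdir': 77.7, 'z': 0.0253, 'mean': array([0.4782, 0.219 ])}
scene short {'n': 518, 'c': (0.6311, 0.2068), 'w': 41.1, 'l': 97.4, 'longdir': 105.7, 'z': 0.0253, 'mean': array([0.6335, 0.2072])}
scene box {'n': 2151, 'c': (0.5665, -0.1524), 'w': 117.2, 'l': 221.8, 'longdir': 82.6, 'z': 0.0702, 'mean': array([ 0.5738, -0.1397])}
scene purple {'n': 532, 'c': (0.3098, 0.1581), 'w': 52.6, 'l': 152.8, 'longdir': 158.6, 'z': 0.0254, 'mean': array([0.3153, 0.1581])}
side stone {'n': 1547, 'c': (0.4701, 0.217), 'w': 50.6, 'l': 149.9, 'longdir': 77.0, 'z': 0.0247, 'mean': array([0.4691, 0.2218])}
side short {'n': 617, 'c': (0.6266, 0.207), 'w': 39.8, 'l': 101.2, 'longdir': 106.0, 'z': 0.0247, 'mean': array([0.6238, 0.2102])}
side box {'n': 1857, 'c': (0.565, -0.1517), 'w': 115.7, 'l': 219.5, 'longdir': 82.1, 'z': 0.0699, 'mean': array([ 0.5631, -0.1326])}
side purple {'n': 1713, 'c': (0.3073, 0.1565), 'w': 52.9, 'l': 150.1, 'longdir': 158.0, 'z': 0.0246, 'mean': array([0.3032, 0.1604])}
```

```bash
cat >> h.py <<'E'
def move(target,xang,down=True,st=None):
    """print dp/dr for target TCP pos, tool x at world angle xang(deg), pointing down"""
    st=st or arm.state()
    R0=Ro.from_quat(st['eef_rot'])
    best=None
    for a in (xang,xang+180):
        a=np.radians(a);x=np.array([np.cos(a),np.sin(a),0]);z=np.array([0,0,-1.]);R=Ro.from_matrix(np.stack([x,np.cross(z,x),z],1))
        rv=(R0.inv()*R).as_rotvec()
        if best is None or np.linalg.norm(rv)<np.linalg.norm(best): best=rv
    d=R0.inv().apply(np.array(target)-st['ee_pos'])
    print('t',round(st['time'],2),'dist',np.linalg.norm(d).round(3),'deg',np.degrees(np.linalg.norm(best)).round(1),'dp',(d/.3).round(4).tolist(),'dr',(best/np.pi).round(4).tolist(),'q6',st['q'][5].round(3),'pos',st['ee_pos'].round(4),'F',st['force'].round(1),'w',round(st['width'],4))
E
python3 - <<'E'
from h import *
print(arm.calibration('wrist'),arm.hold_point_z)
move((.50,-.15,.33),-10)
E
```

```text
{'fovy': 62.20604319318348, 'cx': 258.7795761717049, 'cy': 189.0250065502515, 'D': array([-0.03904371,  0.        ,  0.        ,  0.        ,  0.        ]), 'mount': array([[ 9.99999420e-01,  1.05911988e-03, -1.95004256e-04,
         8.04044626e-04],
       [-9.77937624e-04,  9.68905344e-01,  2.47429744e-01,
        -6.90687211e-02],
       [ 4.50998425e-04, -2.47429409e-01,  9.68905818e-01,
        -1.66566413e-01],
       [ 0.00000000e+00,  0.00000000e+00,  0.00000000e+00,
         1.00000000e+00]])} -0.0188
t 0.6 dist 0.544 deg 62.8 dp [-1.0302, -1.4445, -0.3711] dr [-0.0, -0.0, -0.349] q6 -0.085 pos [ 0.1772 -0.5732  0.2187] F [-0.7 -0.1  0.3] w 0.0929
```

```bash
python3 - <<'E'
from h import *
move((.54,-.10,.30),-8)
E
```

```text
t 0.6 dist 0.602 deg 64.8 dp [-1.1501, -1.6211, -0.2711] dr [0.0, -0.0, -0.3601] q6 -0.085 pos [ 0.1772 -0.5732  0.2187] F [-0.7 -0.1  0.3] w 0.0929
```

Call:
{"name": "send_rows", "arguments": {
  "dp": [
    [-0.15,-0.2,-0.1],
    [-0.3,-0.4,-0.2],
    [-0.42,-0.6,-0.27],
    [-0.56,-0.8,-0.27],
    [-0.7,-1,-0.27]
  ],
  "dr": [
    [0,0,-0.05],
    [0,0,-0.1],
    [0,0,-0.15],
    [0,0,-0.2],
    [0,0,-0.25]
  ]
}}

```text
time: 1.23
ee_pos: [0.3618, -0.335, 0.2972]
eef_rot: [0.971, -0.238, 0.001, 0.001]
force: [0.4, 0.0, 0.1]
width: 0.0928
```

```bash
python3 - <<'E'
from h import *
move((.54,-.10,.30),-8)
E
```

```text
t 1.23 dist 0.295 deg 19.6 dp [0.1643, -0.9691, -0.0098] dr [0.0003, -0.0006, -0.1086] q6 -0.37 pos [ 0.3618 -0.335   0.2972] F [0.4 0.  0.1] w 0.0928
```

Call:
{"name": "send_rows", "arguments": {
  "dp": [
    [0.03,-0.2,0],
    [0.06,-0.4,0],
    [0.1,-0.6,0],
    [0.13,-0.8,0],
    [0.16,-0.97,-0.01],
    [0.16,-0.97,-0.01],
    [0.16,-0.97,-0.01],
    [0.16,-0.97,-0.01]
  ],
  "dr": [
    [0,0,-0.04],
    [0,0,-0.07],
    [0,0,-0.1],
    [0,0,-0.109],
    [0,0,-0.109],
    [0,0,-0.109],
    [0,0,-0.109],
    [0,0,-0.109]
  ]
}}

```text
time: 2.22
ee_pos: [0.5385, -0.1002, 0.3001]
eef_rot: [0.998, -0.07, 0.001, 0.001]
force: [0.1, -0.5, -0.2]
width: 0.093
```

```bash
python3 - <<'E'
from h import *
st=arm.state();print(np.abs(st['joint_vel']).max())
im,d=arm.grab_frame('wrist'); save('wbox',im); np.savez('wbox.npz',im=im,d=d)
P=pts('wrist',d,st)
print(rect(P,.062,.08,(.567,-.14),.125))
print(arm.search_frame('wrist','tray_top')[:1])
# tray: bright pixels
m=(P[...,2]>.062)&(P[...,2]<.08)&(np.hypot(P[...,0]-.567,P[...,1]+.14)<.125)&(im[...,0]>130)&(im[...,0].astype(int)-im[...,2]>30)
n,lab,stt,_=cv2.connectedComponentsWithStats(m.astype(np.uint8));k=1+stt[1:,4].argmax()
q=P[lab==k];print(len(q),cv2.minAreaRect((q[:,:2]*1000).astype(np.float32)),q.mean(0))
move((.472,.217-.0,.20),-13)
E
```

```text
0.005076069216171725
{'n': 12384, 'c': (0.5674, -0.1497), 'w': 112.4, 'l': 206.8, 'longdir': 82.2, 'z': 0.0705, 'mean': array([ 0.5692, -0.1389])}
[]
9292 ((568.0611572265625, -145.1191864013672), (178.1945343017578, 91.89498901367188), 82.2248306274414) [ 0.56900434 -0.13861697  0.07054964]
t 2.33 dist 0.339 deg 5.0 dp [-0.368, -1.0167, 0.3317] dr [0.0004, -0.0006, 0.0276] q6 -0.137 pos [ 0.5385 -0.1003  0.3002] F [-0.6 -0.1  0.1] w 0.093
```

View pics/wbox.png

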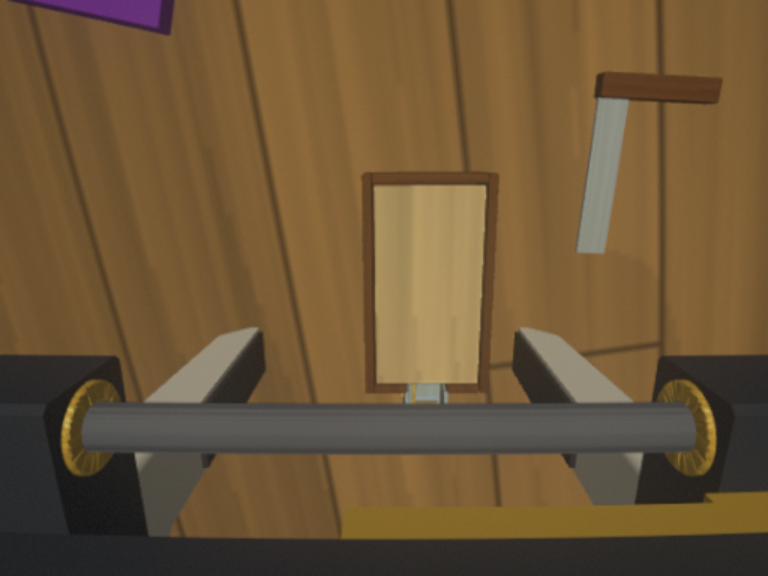

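The wrist picture shows the tray with corners near (374,184), (486,184), (480,382) and (376,382), and the catch at (425,392). I'll check the centre from these corners.

```bash
python3 - <<'E'
from h import *
z=np.load('wbox.npz');st=arm.state()
c,T=cam2world('wrist',st);k=K(c)
def ray(uv,zz):
    n=cv2.undistortPoints(np.array(uv,float).reshape(-1,1,2),k,np.array(c['D'])).reshape(-1,2)
    d=np.c_[n,np.ones(len(n))]@T[:3,:3].T;o=T[:3,3]
    return o+d*((zz-o[2])/d[:,2])[:,None]
for nm,uv in (('tray',[(374,184),(486,184),(480,382),(376,382)]),('rim',[(362,173),(498,173),(489,392),(366,392)])):
    p=ray(np.array(uv)/1.5-.17,.07)[:,:2];print(nm,p.round(4).tolist(),p.mean(0).round(4), [np.linalg.norm(p[i]-p[i-1]).round(4) for i in range(4)])
    e=(p[0]+p[1]-p[2]-p[3]);print(np.degrees(np.arctan2(e[1],e[0])))
P=pts('wrist',z['d'],st)
# robust: rows profile of points in box frame
a=np.radians(82.2);u=np.array([np.cos(a),np.sin(a)]);v=np.array([u[1],-u[0]])
m=(np.abs(P[...,2]-.07)<.006)&(np.hypot(P[...,0]-.567,P[...,1]+.14)<.14)
q=P[m][:,:2]-[.568,-.143];s=q@u;t=q@v
mid=np.abs(t)>.025; print('long',s[mid].min(),s[mid].max(),'wide',t[np.abs(s)<.07].min(),t[np.abs(s)<.07].max())
E
```

```text
tray [[0.5353, -0.0489], [0.626, -0.0615], [0.605, -0.2366], [0.5114, -0.2233]] [ 0.5694 -0.1426] [np.float64(0.176), np.float64(0.0915), np.float64(0.1764), np.float64(0.0945)]
82.66980712481286
rim [[0.527, -0.0389], [0.6365, -0.0541], [0.6122, -0.2478], [0.5009, -0.2319]] [ 0.5692 -0.1432] [np.float64(0.1947), np.float64(0.1105), np.float64(0.1952), np.float64(0.1125)]
82.58817429521125
long -0.09816426176775397 0.09659718221205517 wide -0.055784511158704045 0.0566109223554088
```

```bash
python3 - <<'E'
from h import *
move((.472,.217,.22),-12.7)
E
```

```text
t 2.33 dist 0.334 deg 4.7 dp [-0.3679, -1.0166, 0.2651] dr [0.0005, -0.0006, 0.0259] q6 -0.137 pos [ 0.5385 -0.1003  0.3002] F [-0.6 -0.1  0.1] w 0.093
```

Call:
{"name": "send_rows", "arguments": {
  "dp": [
    [-0.06,-0.2,0.05],
    [-0.14,-0.4,0.1],
    [-0.22,-0.6,0.15],
    [-0.29,-0.8,0.2],
    [-0.37,-1,0.265],
    [-0.37,-1,0.265],
    [-0.37,-1,0.265],
    [-0.37,-1,0.265],
    [-0.37,-1,0.265]
  ],
  "dr": [
    [0,0,0.005],
    [0,0,0.01],
    [0,0,0.015],
    [0,0,0.02],
    [0,0,0.026],
    [0,0,0.026],
    [0,0,0.026],
    [0,0,0.026],
    [0,0,0.026]
  ]
}}

```text
time: 3.45
ee_pos: [0.4716, 0.2108, 0.2207]
eef_rot: [0.994, -0.112, 0.001, 0.001]
force: [-0.2, -0.2, 0.1]
width: 0.0931
```

```bash
python3 - <<'E'
from h import *
st=arm.state()
im,d=arm.grab_frame('wrist'); save('wst',im); np.savez('wst.npz',im=im,d=d)
P=pts('wrist',d,st)
r=rect(P,.019,.035,(.472,.217),.1,im,True);print(r)
print(rect(P,.019,.035,(.472,.217),.1))
move((*r['c'],.006),r['longdir']-90)
E
```

```text
{'n': 5403, 'c': (0.4725, 0.2143), 'w': 49.7, 'l': 149.4, 'longdir': 76.2, 'z': 0.0256, 'mean': array([0.473 , 0.2181])}
{'n': 5549, 'c': (0.472, 0.2145), 'w': 50.1, 'l': 149.9, 'longdir': 76.9, 'z': 0.0256, 'mean': array([0.4728, 0.2182])}
t 3.5 dist 0.215 deg 1.0 dp [-0.0013, -0.0125, 0.7154] dr [0.0003, -0.0009, 0.0054] q6 0.547 pos [0.4715 0.2109 0.2206] F [-0.4  0.1  0.1] w 0.093
```

View pics/wst.png

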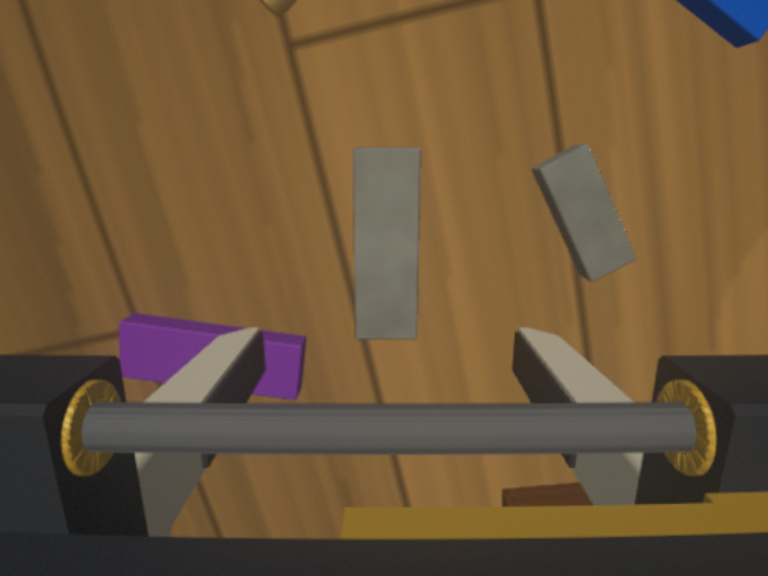

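The stone shows whole and square-on at (355–420, 148–338). Nothing stands where the fingers will go.

Call:
{"name": "send_rows", "arguments": {
  "dp": [
    [0,-0.012,0.15],
    [0,-0.012,0.3],
    [0,-0.012,0.45],
    [0,-0.012,0.58],
    [0,-0.012,0.66],
    [0,-0.012,0.7],
    [0,-0.012,0.716],
    [0,-0.012,0.716],
    [0,-0.012,0.716]
  ],
  "dr": [
    [0,0,0.004],
    [0,0,0.004],
    [0,0,0.004],
    [0,0,0.004],
    [0,0,0.004],
    [0,0,0.004],
    [0,0,0.004],
    [0,0,0.004],
    [0,0,0.004]
  ]
}}

```text
time: 4.62
ee_pos: [0.4738, 0.2144, 0.007]
eef_rot: [0.993, -0.118, 0.002, 0.0]
force: [-0.1, -0.3, 0.6]
width: 0.0931
```

Call:
{"name": "send_rows", "arguments": {
  "dp": [
    [0,0,0],
    [0,0,0],
    [0,0,0],
    [0,0,0],
    [0,0,0],
    [0,0,0]
  ],
  "dr": [
    [0,0,0],
    [0,0,0],
    [0,0,0],
    [0,0,0],
    [0,0,0],
    [0,0,0]
  ],
  "hand": -1
}}

```text
time: 5.38
ee_pos: [0.4734, 0.2144, 0.0069]
eef_rot: [0.993, -0.118, 0.002, 0.0]
force: [-2.4, 0.8, 2.0]
width: 0.0498
```

Call:
{"name": "send_rows", "arguments": {
  "dp": [
    [0,0,-0.08],
    [0,0,-0.2],
    [0,0,-0.35],
    [0,0,-0.5],
    [0,0,-0.5]
  ],
  "dr": [
    [0,0,0],
    [0,0,0],
    [0,0,0],
    [0,0,0],
    [0,0,0]
  ]
}}

```text
time: 6.0
ee_pos: [0.4756, 0.2154, 0.1609]
eef_rot: [0.993, -0.118, 0.005, -0.001]
force: [1.2, 0.5, -4.8]
width: 0.0498
```

```bash
python3 - <<'E'
from h import *
move((.5685,-.1432,.14),-7.6)
E
```

```text
t 6.0 dist 0.371 deg 6.0 dp [0.5806, 1.0897, 0.0715] dr [-0.001, -0.0033, -0.0331] q6 0.566 pos [0.4756 0.2154 0.1609] F [ 1.2  0.5 -4.8] w 0.0498
```

Call:
{"name": "send_rows", "arguments": {
  "dp": [
    [0.05,0.1,0],
    [0.14,0.27,0],
    [0.24,0.44,0],
    [0.34,0.62,0],
    [0.44,0.8,0],
    [0.53,0.94,0],
    [0.58,1,0],
    [0.58,1,0],
    [0.58,1,0]
  ],
  "dr": [
    [0,0,-0.005],
    [0,0,-0.01],
    [0,0,-0.015],
    [0,0,-0.02],
    [0,0,-0.025],
    [0,0,-0.033],
    [0,0,-0.033],
    [0,0,-0.033],
    [0,0,-0.033]
  ]
}}

```text
time: 7.12
ee_pos: [0.5732, -0.1163, 0.1595]
eef_rot: [0.998, -0.066, 0.004, -0.001]
force: [-0.7, -0.1, -3.7]
width: 0.0498
```

```bash
python3 - <<'E'
from h import *
st=arm.state()
im,d=arm.grab_frame('wrist'); save('whold',im);P=pts('wrist',d,st)
b=st['ee_pos']
m=(P[...,2]>b[2]-.02)&(P[...,2]<b[2]+.06)&(im.max(-1).astype(int)-im.min(-1)<35)&(np.hypot(P[...,0]-b[0],P[...,1]-b[1])<.1)
print(rect(P,b[2]+.005,b[2]+.035,b,.1,im,True))
im,d=arm.grab_frame('side'); save('sidehold',im)
move((.5685,-.1432,.14),-7.6)
E
```

```text
{'n': 22756, 'c': (0.5753, -0.1068), 'w': 79.1, 'l': 129.7, 'longdir': 82.7, 'z': 0.1781, 'mean': array([ 0.5769, -0.0953])}
t 7.22 dist 0.035 deg 0.6 dp [-0.0058, 0.0927, 0.0679] dr [-0.001, -0.0029, 0.0002] q6 -0.159 pos [ 0.5737 -0.1159  0.1605] F [ 0.7  0.8 -3.4] w 0.0497
```

View pics/whold.png

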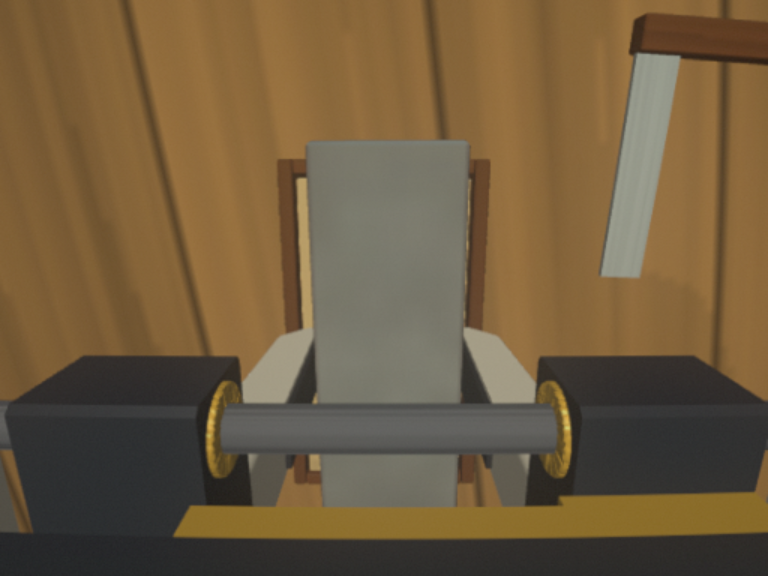

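View pics/sidehold.png

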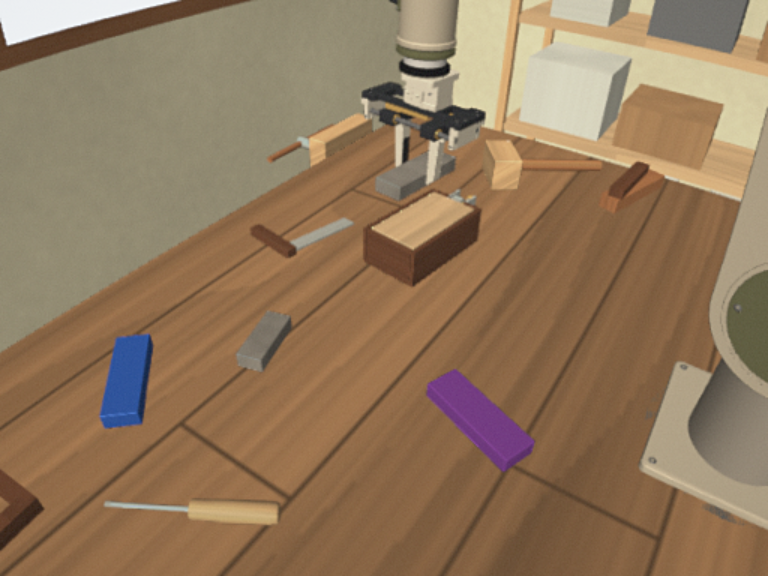

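The wrist view shows the stone held between the fingers, with its far edge at (307–467, 142). The side view shows it level above the box. I'll use the edge to check where the stone sits relative to the TCP.

```bash
python3 - <<'E'
from h import *
st=arm.state();c,T=cam2world('wrist',st);k=K(c)
n=cv2.undistortPoints(np.array([[307,142],[468,142.]]).reshape(-1,1,2)/1.5-.17,k,np.array(c['D'])).reshape(-1,2)
M=np.array(c['mount']);d=np.c_[n,np.ones(2)]@M[:3,:3].T;o=M[:3,3]
print('tool coords of far top corners',(o+d*((-.018-o[2])/d[:,2])[:,None]).round(4))
move((.5685,-.1432,.09),-7.6)
E
```

```text
tool coords of far top corners [[-0.0234 -0.0738 -0.018 ]
 [ 0.0249 -0.0739 -0.018 ]]
t 7.22 dist 0.076 deg 0.6 dp [-0.0073, 0.0933, 0.2346] dr [-0.001, -0.0029, 0.0002] q6 -0.159 pos [ 0.5737 -0.1159  0.1605] F [ 0.7  0.8 -3.4] w 0.0497
```

Call:
{"name": "send_rows", "arguments": {
  "dp": [
    [-0.005,0.05,0.0],
    [-0.007,0.093,0.06],
    [-0.007,0.093,0.14],
    [-0.007,0.093,0.2],
    [-0.007,0.093,0.235],
    [-0.007,0.093,0.235],
    [-0.007,0.093,0.235]
  ],
  "dr": [
    [0,-0.003,0],
    [-0.001,-0.003,0],
    [-0.001,-0.003,0],
    [-0.001,-0.003,0],
    [-0.001,-0.003,0],
    [-0.001,-0.003,0],
    [-0.001,-0.003,0]
  ]
}}

```text
time: 8.1
ee_pos: [0.5693, -0.1433, 0.0908]
eef_rot: [0.998, -0.066, 0.0, 0.0]
force: [0.2, -0.4, -4.3]
width: 0.0495
```

```bash
python3 - <<'E'
from h import *
move((.5685,-.1432,.078),-7.6)
E
```

```text
t 8.1 dist 0.013 deg 0.1 dp [-0.0026, 0.0, 0.0425] dr [0.0001, -0.0003, 0.0003] q6 -0.202 pos [ 0.5693 -0.1433  0.0908] F [ 0.2 -0.4 -4.3] w 0.0495
```

Call:
{"name": "send_rows", "arguments": {
  "dp": [
    [-0.0025,0,0.02],
    [-0.0025,0,0.035],
    [-0.0025,0,0.043],
    [-0.0025,0,0.043]
  ],
  "dr": [
    [0,0,0],
    [0,0,0],
    [0,0,0],
    [0,0,0]
  ]
}}

```text
time: 8.6
ee_pos: [0.5683, -0.1431, 0.0775]
eef_rot: [0.998, -0.066, 0.0, 0.0]
force: [-1.1, -0.3, -2.7]
width: 0.0499
```

Call:
{"name": "send_rows", "arguments": {
  "dp": [
    [0,0,0],
    [0,0,0],
    [0,0,0],
    [0,0,0]
  ],
  "dr": [
    [0,0,0],
    [0,0,0],
    [0,0,0],
    [0,0,0]
  ],
  "hand": 0.6
}}

```text
time: 9.1
ee_pos: [0.5685, -0.1431, 0.0778]
eef_rot: [0.998, -0.066, 0.0, 0.0]
force: [0.1, -0.2, -0.1]
width: 0.0742
```

Call:
{"name": "send_rows", "arguments": {
  "dp": [
    [0,0,-0.1],
    [0,0,-0.25],
    [0,-0.1,-0.45],
    [0,-0.15,-0.6],
    [0,-0.15,-0.6],
    [0,-0.15,-0.6]
  ],
  "dr": [
    [0,0,0],
    [0,0,0],
    [0,0,0],
    [0,0,0],
    [0,0,0],
    [0,0,0]
  ]
}}

```text
time: 9.85
ee_pos: [0.5741, -0.0985, 0.2573]
eef_rot: [0.998, -0.066, 0.0, 0.0]
force: [-0.1, 0.2, -0.5]
width: 0.0744
```

```bash
python3 - <<'E'
from h import *
st=arm.state();im,d=arm.grab_frame('wrist'); save('wpl',im);P=pts('wrist',d,st)
print(rect(P,.085,.105,(.5685,-.1432),.11,im,True))
print(rect(P,.062,.08,(.5685,-.1432),.1))
move((.5685,-.1432,.11),-7.6)
E
```

```text
{'n': 5541, 'c': (0.57, -0.1386), 'w': 49.1, 'l': 139.3, 'longdir': 82.8, 'z': 0.0955, 'mean': array([ 0.5705, -0.1343])}
{'n': 7743, 'c': (0.5693, -0.1354), 'w': 112.3, 'l': 178.6, 'longdir': 82.2, 'z': 0.0704, 'mean': array([ 0.5704, -0.1226])}
t 9.9 dist 0.153 deg 0.1 dp [0.0036, 0.1497, 0.4871] dr [0.0, 0.0005, 0.0003] q6 -0.126 pos [ 0.5735 -0.0986  0.2561] F [ 0.1 -0.3  0.5] w 0.0741
```

View pics/wpl.png

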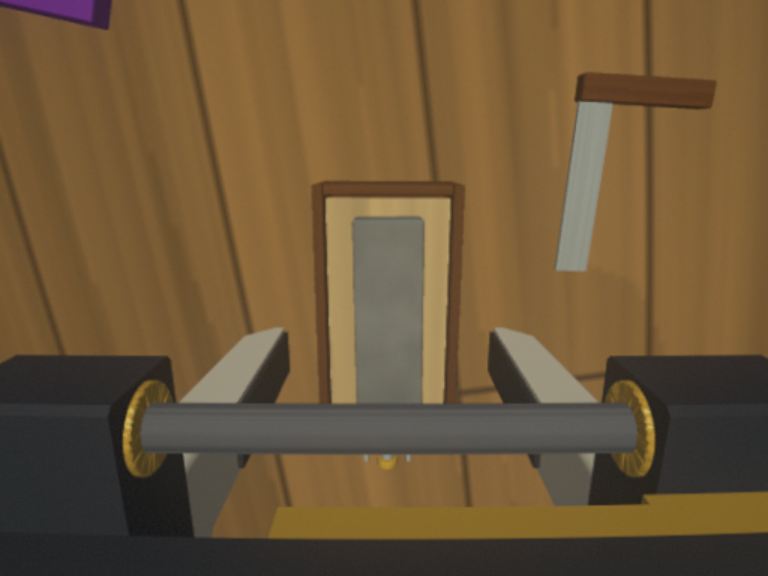

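The stone lies flat in the middle of the tray: stone (353–424, 217–403), plywood (326–450). The bar hides the -y end, but the visible +y end is 74 mm from the tray centre, as it should be. I'll close the fingers and press.

Call:
{"name": "send_rows", "arguments": {
  "dp": [
    [0.002,0.1,0.05],
    [0.0036,0.15,0.2],
    [0.0036,0.15,0.35],
    [0.0036,0.15,0.46],
    [0.0036,0.15,0.487],
    [0.0036,0.15,0.487],
    [0.0036,0.15,0.487]
  ],
  "dr": [
    [0,0,0],
    [0,0,0],
    [0,0,0],
    [0,0,0],
    [0,0,0],
    [0,0,0],
    [0,0,0]
  ],
  "hand": -1
}}

```text
time: 10.78
ee_pos: [0.5695, -0.1437, 0.1118]
eef_rot: [0.998, -0.066, 0.001, 0.0]
force: [0.5, 1.0, 0.1]
width: 0.0089
```

```bash
python3 - <<'E'
from h import *
move((.5685,-.1432,.0625),-7.6)
E
```

```text
t 10.78 dist 0.049 deg 0.1 dp [-0.0039, -0.0014, 0.1643] dr [0.0002, -0.0003, 0.0003] q6 -0.202 pos [ 0.5695 -0.1437  0.1118] F [0.5 1.  0.1] w 0.0089
```

Call:
{"name": "send_rows", "arguments": {
  "dp": [
    [-0.004,-0.0014,0],
    [-0.004,-0.0014,0.01],
    [-0.004,-0.0014,0.04],
    [-0.004,-0.0014,0.06],
    [-0.004,-0.0014,0.08],
    [-0.004,-0.0014,0.1],
    [-0.004,-0.0014,0.12],
    [-0.004,-0.0014,0.14],
    [-0.004,-0.0014,0.155],
    [-0.004,-0.0014,0.165],
    [-0.004,-0.0014,0.165],
    [-0.004,-0.0014,0.165]
  ],
  "dr": [
    [0,0,0],
    [0,0,0],
    [0,0,0],
    [0,0,0],
    [0,0,0],
    [0,0,0],
    [0,0,0],
    [0,0,0],
    [0,0,0],
    [0,0,0],
    [0,0,0],
    [0,0,0]
  ]
}}

```text
time: 12.28
ee_pos: [0.5683, -0.1431, 0.0626]
eef_rot: [0.998, -0.066, 0.0, 0.0]
force: [-3.4, 2.1, 7.5]
width: 0.0004
```

Call:
{"name": "send_rows", "arguments": {
  "dp": [
    [0,0,0.002],
    [0,0,0.002],
    [0,0,0.002],
    [0,0,0.002],
    [0,0,0.002],
    [0,0,0.002],
    [0,0,0.002],
    [0,0,0.002],
    [0,0,0.002],
    [0,0,0.002]
  ],
  "dr": [
    [0,0,0],
    [0,0,0],
    [0,0,0],
    [0,0,0],
    [0,0,0],
    [0,0,0],
    [0,0,0],
    [0,0,0],
    [0,0,0],
    [0,0,0]
  ]
}}

```text
time: 13.52
ee_pos: [0.5684, -0.1431, 0.0625]
eef_rot: [0.998, -0.066, 0.0, 0.0]
force: [-4.6, 1.2, 7.8]
width: 0.0003
```

Call:
{"name": "send_rows", "arguments": {
  "dp": [
    [0,0,-0.01],
    [0,0,-0.03],
    [0,0,-0.15],
    [0,-0.1,-0.4],
    [0,-0.4,-0.6],
    [0,-0.5,-0.7],
    [0,-0.5,-0.7],
    [0,-0.5,-0.7]
  ],
  "dr": [
    [0,0,0],
    [0,0,0],
    [0,0,0],
    [0,0,0],
    [0,0,0],
    [0,0,0],
    [0,0,0],
    [0,0,0]
  ]
}}

```text
time: 14.52
ee_pos: [0.5895, 0.0078, 0.2753]
eef_rot: [0.998, -0.064, 0.003, 0.0]
force: [0.4, -1.2, -1.0]
width: 0.0006
```

```bash
python3 - <<'E'
from h import *
st=arm.state();im,d=arm.grab_frame('wrist'); save('wfin',im);P=pts('wrist',d,st)
b=np.hypot(P[...,0]-.5685,P[...,1]+.1432)
print('stone top z',np.median(P[...,2][b<.015]),(b<.015).sum())
im,d=arm.grab_frame('side'); save('sfin',im);P=pts('side',d)
b=np.hypot(P[...,0]-.566,P[...,1]+.1432);print('side z',np.median(P[...,2][b<.015]))
im,d=arm.grab_frame('scene');P=pts('scene',d)
b=np.hypot(P[...,0]-.5705,P[...,1]+.1432);print('scene z',np.median(P[...,2][b<.015]))
print(st['time'])
E
```

```text
stone top z nan 0
side z 0.06701951071203066
scene z 0.06550220657100614
14.525
  return _methods._mean(a, axis=axis, dtype=dtype,
  ret = ret.dtype.type(ret / rcount)
```

View pics/wfin.png

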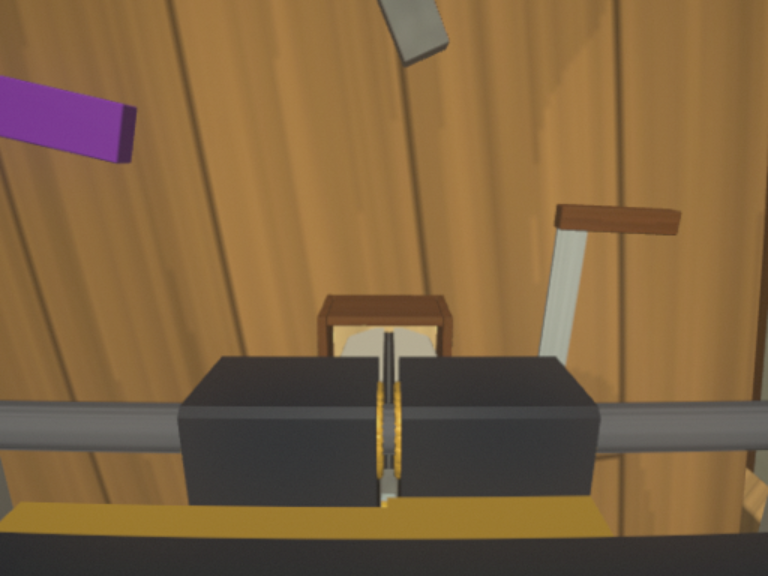

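View pics/sfin.png

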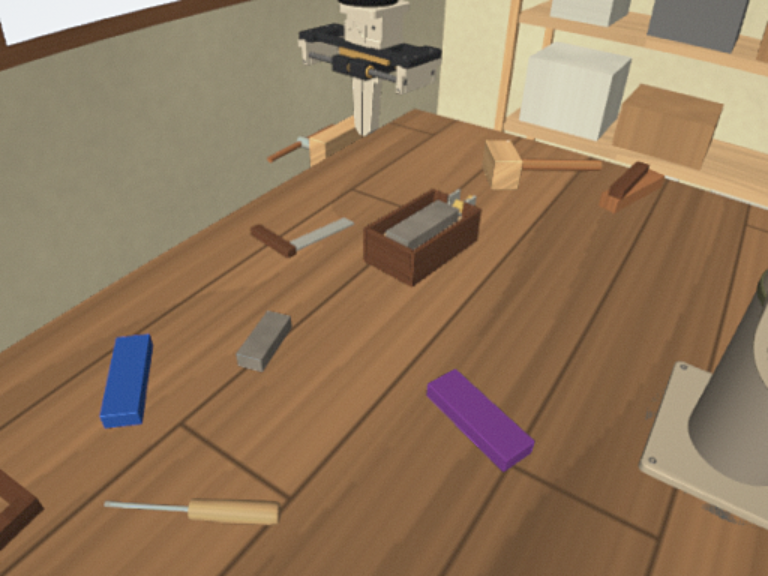

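The side view shows the stone sunk in the box at (422,225), with its top at z of 66–67 mm. That matches the caught depth, which puts it 3 mm below the rim. The arm is clear.

```bash
python3 - <<'E'
from h import *
im,d=arm.grab_frame('side');P=pts('side',d)
b=np.hypot(P[...,0]-.566,P[...,1]+.1432);print('side z',np.median(P[...,2][b<.015]))
print(rect(P,.06,.075,(.567,-.143),.09,im,True), rect(P,.018,.035,(.63,.21),.08,im,True))
print(arm.close_job())
E
```

```text
side z 0.06688764601280145
{'n': 646, 'c': (0.5669, -0.1416), 'w': 98.8, 'l': 151.4, 'longdir': 82.0, 'z': 0.0665, 'mean': array([ 0.5659, -0.1333])} {'n': 617, 'c': (0.6264, 0.2075), 'w': 39.0, 'l': 99.5, 'longdir': 105.9, 'z': 0.0247, 'mean': array([0.6237, 0.2107])}
the job is handed in; nothing more can be done
None
```

The longer grey stone is in the box and the tray stays down by itself. I laid the stone flat and lengthwise on the raised tray, let go, then pushed it down with the shut fingers. I held it at about 33 mm for over a second, then backed off and handed the job in at about 15 s.

- **Depth:** after release the stone's top stood at about 67 mm in the side view and 65.5 mm in the scene view. Caught, it should be at 67 mm, 3 mm below the rim.
- **Placing:** the stone looked centred to within a few millimetres. The gripper bar hid its -y end in the wrist picture, so that end was only inferred from the +y end.
- **Short stone:** it measured in the same place as at the start. The blue and purple look-alikes were not touched.
- **Checks that failed:** the last wrist picture gave no stone height because the closed gripper blocked the view. In the final side view the fitted width also took in part of the box rim, so I could not use it.

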